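Close up the row of cup hinges and put the drawer away

ROBOT

A 6-joint arm with a two-finger parallel gripper is mounted at the origin on the work surface. World frame = base frame: x ahead of the robot, y to its left, z up, the work surface at z = 0. Lengths are in mm, angles in rad, forces in N, time in s.
With the tool pointing down it reaches from about 275 to 750 mm from the base axis. Payload 10.2 kg.
Tool frame: the origin (TCP) lies on the centre line of the jaws, within the pads' length; the fingertips stand 8 mm ahead of it and the grasp point (between the pads) lies 11 mm behind it; x points along the fingers, y is the direction in which the jaws open and shut, and the axes are right-handed (so a half turn about x gives the same grasp; the last joint's range is limited). The gripper opens to 85 mm and grips with 20 to 120 N. Pads are 22 mm wide; open, the fingers measure 114 mm over their backs; the gripper's body (76 mm by 85 mm) begins 54 mm behind the grasp point. The pads swing forward as they close: fully open they stand 13 mm farther back than shut.
Start: joints at [1.031, 0.313, 1.498, -0, 1.331, -0.223], TCP at [163.565, 498.876, 214.194] pointing down, gripper open.
Joint ranges: [-2.94, 2.94], [-0.97, 2.17], [0.19, 2.56], [-1.23, 4.37], [0.02, 3.11], [-2.88, 2.88]. Speed limits (rad/s): [2.39, 2.39, 3.01, 3.14, 3.14, 3.14].

INTERFACE

Orientations are given as a unit quaternion [w, x, y, z].
In Python, from rig import ctrl, vision, workorder gives the robot as it stands. The module is installed in compiled form; this text tells all that it offers.
- The arm moves only by the shell command python3 -m jog 'ROWS' [OPENING] [FORCE]. ROWS is JSON, a list that holds one entry, the list of rows, each a list of 6 numbers: the shift along the tool's x, y, z in m, then the turn, a rotation vector about the tool's x, y, z in rad. A call has 1 to 12 rows; each row shifts and turns the commanded pose from where the row before left it, along the tool's axes as they then stand; what a row does not reach is not made up. A row lasts 1/8 s, in which the tool goes at most 62.5 mm and 10.7 degrees, less where a joint would pass 70% of its speed; a pose out of reach is approached as far as the arm can. A call is refused whole if a number of a shift passes 0.0625 or a number of a turn 0.188, either way. A call with a gripper value outside its range is refused whole. OPENING is the closure in counts, from 0 (fully open) to 255 (shut), set as the call begins (- or left out, the last holds). The fingers move at their own pace and stop on an object; FORCE is the grip in N (left out, the last holds). Time passes only in rows, so rows that do not move let the fingers close. It gives the time, the measured TCP pose, the force and the opening at its end, in the units of the state.
- ctrl.sense(): the state, without advancing time (a new reading comes with each control period).
- vision.capture(name): name is "scene" or "top" or "wrist"; returns a dict with "image" (420x560x3 uint8, red, green, blue), "mtx" (3x3 intrinsics, pixels), "R" (3x3) and "t" (3): a world point X has camera coordinates R X + t; the wrist camera has in their place "hand_eye" (4x4, takes a point from camera to tool coordinates, whose origin is the TCP and whose axes are the tool frame's). Camera axes: x right, y down, z forward; pixel columns grow to the right and rows downward; lengths in mm; the calibration is good to about 2 mm. The wrist camera is an equidistant fisheye: a pixel r from the principal point sees the ray r / f radians off the axis. A picture is of the moment at which its call begins: read the wrist's pose just before it. There is no depth.
- workorder.finish_job(): hands the job in, once; it reports no verdict.
The state is a dict: "time_s": time; "joints": joint angles; "dq": joint speeds; "tau": joint torques, N m; "eef_pos": TCP position; "ee_rot": TCP orientation; "force": force on the tool from outside, world axes, zero at the start; "wrist_torque": the same for the moment, N m; "grip_width": opening from 0.0 (shut) to 1.0 (fully open).
Only numpy, scipy, OpenCV 4.12 (cv2) and the standard library are available. Lean on these libraries where they do the work, as an engineer would, in place of code of your own. Each camera call takes 0.05 s, during which the arm holds its last target.

TASK

Four cup hinges lie side by side in the open drawer: slide the whole row along as one block, without lifting it or letting it buckle or splay, until it is closed up against the left end. Lay the loose hinge from the bench flat in the drawer at the right-hand end of the row, close against it and the same way round as the others, and push the drawer fully shut with the row still tidy. Leave the porcelain knob, the magnetic catch and the boring bit where they are.

Things in the scene. Friction and masses are not known exactly. Their poses are not given: they have to be found in the camera images.
- station: Low pine carcase with a linoleum top, 410 mm wide (y), 260 mm deep (x), 78 mm high, set anywhere and turned a little. Origin: on the bench under the middle of its front edge; x to the back, y left as the robot sees it, z up. A shallow drawer runs out of its front towards the robot (-x) on wooden slides.
- drawer_floor (a point): Point on the drawer's floor (14 mm above the bench), mid-width, 78 mm behind the inner face of the drawer front; moves with the drawer, axes as station. Inside, the drawer is 330 mm wide and 210 mm long; fully open, 165 mm of that is clear of the station's front. Its sides are 10 mm thick, 36 mm high above the floor; its front is 16 mm thick, 410 mm wide, 6 to 56 mm above the bench.
- drawer_left_end (a point): Foot of the inner face of the drawer's left (+y) side, the end to which the row is slid; 165 mm to +y of drawer_floor, same axes.
- drawer_knob (a point): Middle of the outer end of the drawer's turned pine knob: 28 mm in diameter, standing 26 mm out of the middle of the drawer front, axis level, 31 mm above the bench; axes as station, so -x points out of the drawer front.
- drawer (a joint): Slide of the drawer, m: 0 fully open, grows as it is pushed in (+x of station), 0.165 fully shut. Starts at 0 to 0.006. Wooden slides: about 3 N to move it; it stays where it is left.
- hinge1: Nickel cup hinge, leftmost of four side by side in the drawer, cups to the drawer front. Rigid, sprung open, lies cup down, 110 g, 102 mm long. Origin: underside, mid-arm; x along the arm away from the cup, z up. Cup 35 mm across, 11 mm deep, centre x -39, under a flange 24 (x) by 52 mm (y), 11 to 14.5 mm up. Mounting plate 20 (x) by 52 mm (y), 4 mm thick, flat on the ground, centre x +31.
- hinge2: Second hinge from the left, as hinge1. The arm between cup and plate is 17 mm wide (y -8.5 to 8.5), sloping down to the plate; at the origin it spans 7 to 20 mm above the ground, its sides free to grip or push from x -20 to +20. Flange ends and plate ends of neighbours nearly touch: 52 mm from arm to arm when closed up.
- hinge3: Third hinge from the left, as hinge1 and hinge2.
- hinge4: Rightmost hinge of the row, as hinge1 and hinge2: the end to push on. About 50 to 72 mm is free at the start between it and the drawer's right side.
- loose_hinge: As hinge1: the fifth hinge, same shape, lying cup down on the bench to the left or right of the station, turned any way up to about 30 degrees from the station's direction. Its origin is the underside, 0 mm above the bench.
- loose_hinge_cup (a point): Centre of the underside of the loose hinge's cup, 39 mm from its origin along -x; it tells which way round the hinge lies.
- porcelain_knob: Bystander: white porcelain cupboard knob, 35 mm in diameter, 33 mm high, standing on the bench at the other side of the station. Origin under its middle.
- magnetic_catch: Bystander on the station's linoleum top: chrome magnetic catch, 74 x 22 x 14 mm. Origin under its middle.
- boring_bit: Bystander on the station's top: steel hinge-boring bit, 35 mm head with a 10 mm shank, 61 mm long, lying. Origin under its head.
Not all that is in view belongs to the job. Leave any green or red look-alike of the hinge4 alone.

How it is judged:
By the outcome, as a careful person would: the job done as asked, in the order asked, and still so for the second after the job is handed in, with the robot touching nothing.
It also fails if it takes over 72 s, if anything falls off the work surface, if the arm or the gripper's body presses on something with over 40 N, if the wrist force passes 120 N, or if a joint passes its speed limit or range.

## Working session

There is one attempt and no reset: what is moved stays moved. The work goes in short steps, Python scripts to look and compute and a shell command to move; the robot and the scene stay as the last step left them, time stands still between calls to the robot, and variables do not carry over. Pictures are saved under pics/ and viewed, and the job is handed in when it is done.

```bash
ls; mkdir -p pics; python3 - <<'E'
from rig import ctrl,vision
import cv2,numpy as np
s=ctrl.sense();print(s)
for n in("scene","top","wrist"):
    c=vision.capture(n)
    cv2.imwrite(f"pics/{n}0.png",c["image"][:,:,::-1])
    print(n,{k:np.round(v,4).tolist() for k,v in c.items() if k!="image"})
E
```

```text
pics
{'time_s': 0.0, 'joints': array([ 1.03057032e+00,  3.13473869e-01,  1.49845435e+00,  2.39696590e-05,
        1.33101995e+00, -2.23395970e-01]), 'dq': array([-0.00043397,  0.00106667,  0.00043702, -0.00088621, -0.00051453,
       -0.00166084]), 'tau': array([-7.57495727e-04, -4.12273800e+01, -2.59734195e+01, -3.51078988e-04,
        4.26922154e-03, -2.21862507e-06]), 'eef_pos': array([163.41781652, 498.61434569, 213.61638765]), 'ee_rot': array([ 0.6980661 ,  0.1111087 ,  0.69843851, -0.11199204]), 'force': array([-0.52762105, -0.14800789, -0.91316091]), 'wrist_torque': array([ 0.02285108,  0.04498511, -0.00030513]), 'grip_width': 1.0030621270891884}
scene {'mtx': [[479.0073, 0.0, 278.5845], [0.0, 479.0073, 212.714], [0.0, 0.0, 1.0]], 'R': [[-0.5437, 0.8393, 0.0016], [0.4484, 0.2921, -0.8448], [-0.7095, -0.4586, -0.5351]], 't': [281.4078, -198.5492, 1435.2068]}
top {'mtx': [[480.8154, 0.0, 273.681], [0.0, 480.8154, 196.818], [0.0, 0.0, 1.0]], 'R': [[-0.0016, -1.0, -0.0044], [-0.9951, 0.002, -0.0989], [0.0989, 0.0042, -0.9951]], 't': [27.5061, 560.9443, 1252.6768]}
wrist {'mtx': [[325.1923, 0.0, 284.2037], [0.0, 325.1923, 210.2637], [0.0, 0.0, 1.0]], 'hand_eye': [[-0.0009, -0.2875, 0.9578, -160.9991], [1.0, 0.0004, 0.0011, -1.0766], [-0.0007, 0.9578, 0.2875, -72.6905], [0.0, 0.0, 0.0, 1.0]]}
```

View pics/scene0.png

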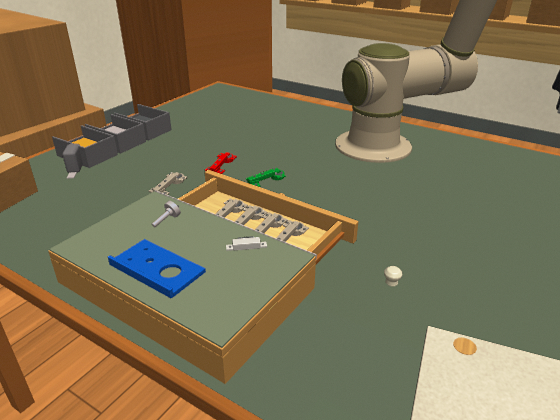

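View pics/top0.png

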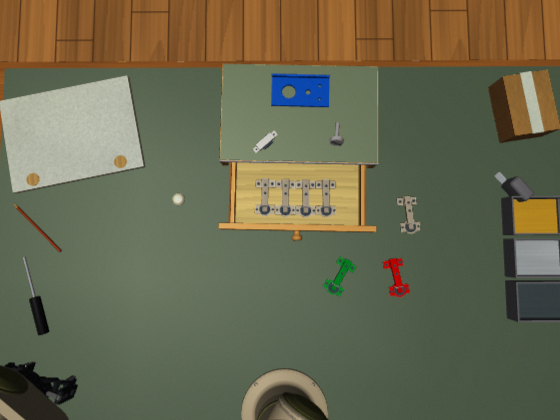

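View pics/wrist0.png

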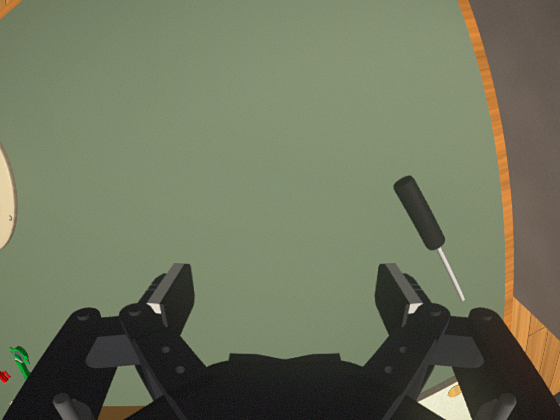

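The top view shows the drawer open with the row's arms at columns ~264, 285, 306 and 326 (rows 184–212). The catch is at (265,142), the bit at (337,133) and the porcelain knob at (178,199). There are three candidates for the loose hinge: nickel (409,214), red (397,277) and green (340,276). The nickel one fits, because it is metal-coloured and beside the station. I'll confirm it in an enlarged crop.

```bash
python3 - <<'E'
import cv2
im=cv2.imread("pics/top0.png")
c=im[150:250,215:435]; cv2.imwrite("pics/topcrop.png",cv2.resize(c,None,fx=3.6,fy=3.6,interpolation=cv2.INTER_CUBIC))
c=im[190:240,380:440]; cv2.imwrite("pics/loosecrop.png",cv2.resize(c,None,fx=10,fy=10,interpolation=cv2.INTER_CUBIC))
E
```

```text
(no output)
```

View pics/topcrop.png

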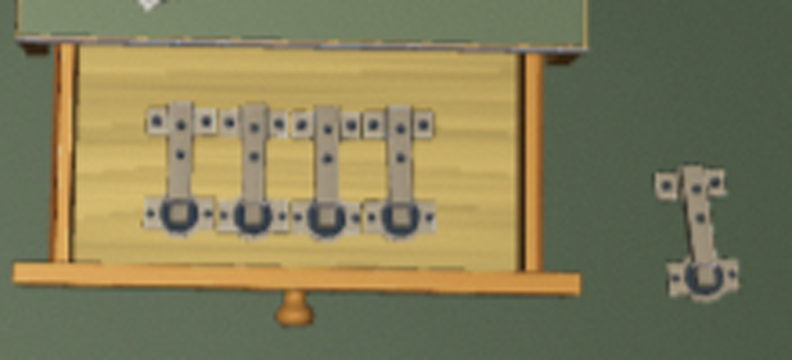

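View pics/loosecrop.png

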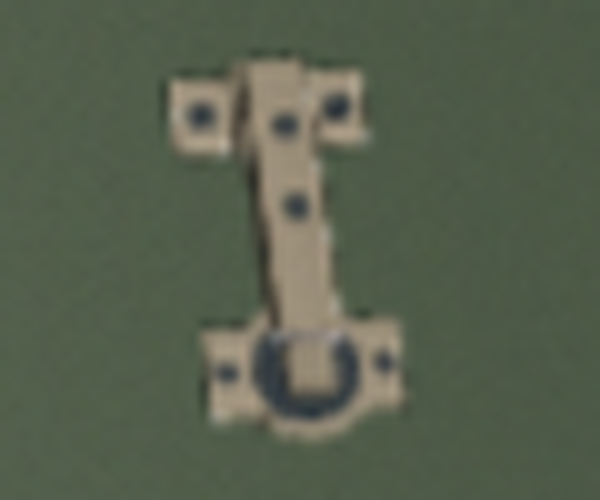

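```bash
cat > h.py <<'E'
import numpy as np,cv2
from rig import ctrl,vision
from scipy.spatial.transform import Rotation as Rn
def q2R(q): return Rn.from_quat([q[1],q[2],q[3],q[0]]).as_matrix()
def ray2w(u,v,z,cap):
    K=cap["mtx"];d=np.array([(u-K[0,2])/K[0,0],(v-K[1,2])/K[1,1],1.]);R=np.array(cap["R"]);t=np.array(cap["t"])
    C=-R.T@t;D=R.T@d;return (C+D*(z-C[2])/D[2])
def wr2w(u,v,z,cap,pos,q):
    K=cap["mtx"];x=(u-K[0,2])/K[0,0];y=(v-K[1,2])/K[1,1];r=np.hypot(x,y)
    d=np.array([np.sin(r)*x/r,np.sin(r)*y/r,np.cos(r)]) if r>0 else np.array([0,0,1.])
    H=cap["hand_eye"];R=q2R(q);C=R@H[:3,3]+pos;D=R@H[:3,:3]@d
    return C+D*(z-C[2])/D[2]
E
python3 - <<'E'
from h import *
c=dict(mtx=np.array([[480.8154,0,273.681],[0,480.8154,196.818],[0,0,1]]),R=[[-0.0016,-1,-0.0044],[-0.9951,0.002,-0.0989],[0.0989,0.0042,-0.9951]],t=[27.5061,560.9443,1252.6768])
def p(n,x,y,z): 
    w=ray2w(215+(x+.5)/3.6-.5,150+(y+.5)/3.6-.5,z,c);print(n,w.round(1));return w
def l(n,x,y,z): return p(n,0,0,z)
for i,(a,b,d,e) in enumerate([((157,122),(206,122),(150,213),(208,213)),((230,123),(279,124),(223,215),(281,215)),((301,125),(351,126),(298,217),(356,217)),((373,125),(424,125),(372,217),(429,217))]):
    P=(p(i,*a,4)+p(i,*b,4))/2;F=(p(i,*d,14.5)+p(i,*e,14.5))/2
    print(i+1,"plate",P.round(1),"cup",F.round(1),"org",(P+(F-P)*31/70).round(1),"ang",np.degrees(np.arctan2(P[1]-F[1],P[0]-F[0])))
p("sl",16,43,78);p("sr",587,49,78)
p("dfl",13,266,56);p("dfr",580,275,56);p("dfl_out",13,283,56);p("dfr_out",580,293,56)
p("inL",75,150,50);p("inR",525,150,50);p("inRfoot",518,150,14);p("inRfoot",518,265,14);p("knob",295,320,31)
def q(n,x,y,z):
    w=ray2w(380+(x+.5)/10-.5,190+(y+.5)/10-.5,z,c);return w
P=(q(0,200,115,4)+q(0,338,106,4))/2;F=(q(0,228,373,14.5)+q(0,385,362,14.5))/2
print("loose",P,F,(P+(F-P)*31/70),np.degrees(np.arctan2(P[1]-F[1],P[0]-F[0])))
E
```

```text
0 [599.8  68.5   4. ]
0 [599.7  31.5   4. ]
0 [530.1  73.3  14.5]
0 [530.   30.   14.5]
1 plate [599.8  50.    4. ] cup [530.   51.6  14.5] org [568.9  50.7   8.6] ang -1.3291678655786496
1 [598.9  13.4   4. ]
1 [598.1 -23.7   4. ]
1 [528.5  18.8  14.5]
1 [528.4 -24.4  14.5]
2 plate [598.5  -5.1   4. ] cup [528.4  -2.8  14.5] org [567.5  -4.1   8.6] ang -1.9203879527318122
2 [597.3 -40.3   4. ]
2 [596.4 -78.    4. ]
2 [526.9 -37.1  14.5]
2 [526.8 -80.3  14.5]
3 plate [596.9 -59.1   4. ] cup [526.8 -58.7  14.5] org [565.8 -58.9   8.6] ang -0.3742889006395259
3 [597.2 -94.6   4. ]
3 [ 597.1 -133.1    4. ]
3 [526.8 -92.2  14.5]
3 [ 526.7 -134.7   14.5]
4 plate [ 597.1 -113.9    4. ] cup [ 526.7 -113.4   14.5] org [ 565.9 -113.7    8.6] ang -0.36217109954138904
sl [647.6 166.9  78. ]
sr [ 642.3 -241.6   78. ]
dfl [488.9 170.1  56. ]
dfr [ 481.7 -237.5   56. ]
dfl_out [476.7 170.   56. ]
dfr_out [ 468.8 -237.2   56. ]
inL [573.5 126.5  50. ]
inR [ 572.8 -200.8   50. ]
inRfoot [ 576.8 -202.    14. ]
inRfoot [ 490.8 -200.3   14. ]
knob [450.2 -33.7  31. ]
loose [ 552.3443684  -332.89263306    4.        ] [ 482.42956312 -338.04675516   14.5       ] [ 521.38209749 -335.17517285    8.65      ] 4.216220197320945
```

```bash
cat > d.py <<'E'
# usage: python3 d.py X Y Z YAWDEG : remaining shift/turn in tool axes (turn first then shift given in the target tool axes and in present axes)
import sys
from h import *
s=ctrl.sense();R=q2R(s["ee_rot"]);p=s["eef_pos"]
X,Y,Z,yaw=map(float,sys.argv[1:5]);a=np.radians(yaw)
T=np.array([[0,-np.sin(a),np.cos(a)],[0,np.cos(a),np.sin(a)],[-1,0,0]])
dr=Rn.from_matrix(R.T@T).as_rotvec();d=np.array([X,Y,Z])-p
print("t",s["time_s"],"pos",p.round(1),"F",s["force"].round(2),"grip",round(s["grip_width"],3),"j",s["joints"].round(2))
print("toolyaw",np.degrees(np.arctan2(-R[0,1],R[1,1])).round(2),"toolx",R[:,0].round(3))
print("rot(rad)",dr.round(4),"shift now-axes mm",(R.T@d).round(1),"target-axes",(T.T@d).round(1))
E
python3 d.py 540 -90 200 0; python3 -c "
from scipy.spatial.transform import Rotation as R"
```

```text
t 0.15 pos [163.4 498.7 213.8] F [-0.12 -0.83 -0.77] grip 1.006 j [ 1.03  0.31  1.5   0.    1.33 -0.22]
toolyaw -18.15 toolx [-0.001 -0.001 -1.   ]
rot(rad) [-0.3167 -0.0004  0.0009] shift now-axes mm [  14.1 -442.1  541.2] target-axes [  13.8 -588.7  376.6]
```

```bash
python3 -m jog '[[[0,0,0,-0.158,0,0],[0,0,0,-0.158,0,0],[0,-0.049,0.0314,0,0,0],[0,-0.049,0.0314,0,0,0],[0,-0.049,0.0314,0,0,0],[0,-0.049,0.0314,0,0,0],[0,-0.049,0.0314,0,0,0],[0,-0.049,0.0314,0,0,0],[0,-0.049,0.0314,0,0,0],[0,-0.049,0.0314,0,0,0],[0,-0.049,0.0314,0,0,0],[0,-0.049,0.0314,0,0,0]]]'
python3 d.py 540 -90 200 -0.7
```

```text
time_s: 1.65
eef_pos: [477.9, 6.8, 214.1]
ee_rot: [0.707, 0.0, 0.707, -0.0]
force: [1.4, 0.7, 0.1]
grip_width: 1.0
t 1.65 pos [477.9   6.8 214.1] F [1.35 0.67 0.07] grip 1.0 j [-0.23  0.21  1.63  0.    1.3  -1.8 ]
toolyaw -0.07 toolx [ 0.  0. -1.]
rot(rad) [ 0.0111  0.     -0.0001] shift now-axes mm [ 14.1 -96.7  62.2] target-axes [ 14.1 -96.   63.3]
```

```bash
python3 -m jog '[[[0,-0.048,0.0316,0.011,0,0],[0,-0.048,0.0316,0,0,0],[0,0,0,0,0,0],[0,0,0,0,0,0]]]' 165 40
python3 - <<'E'
from h import *
s=ctrl.sense();print(s["eef_pos"].tolist(),s["ee_rot"].tolist(),s["time_s"])
c=vision.capture("wrist");np.savez("w1.npz",pos=s["eef_pos"],q=s["ee_rot"],mtx=c["mtx"],hand_eye=c["hand_eye"])
cv2.imwrite("pics/w1.png",c["image"][:,:,::-1])
E
```

```text
time_s: 2.15
eef_pos: [539.4, -87.3, 213.9]
ee_rot: [0.707, 0.004, 0.707, -0.004]
force: [-0.1, 0.0, -0.5]
grip_width: 0.352
[539.3784674963548, -87.29934765859018, 213.85744880268834] [0.706771187426318, 0.0043729736263122924, 0.7074176374359228, -0.003956257099016028] 2.15
```

View pics/w1.png

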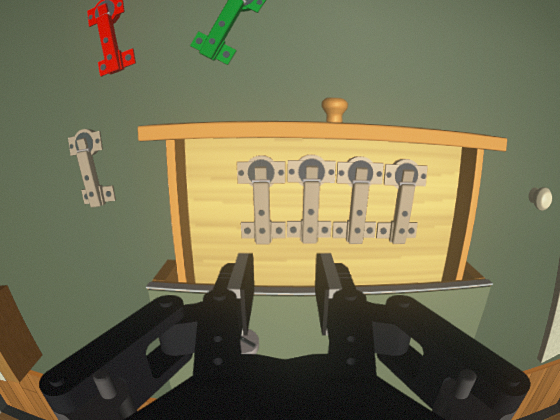

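```bash
python3 - <<'E'
import cv2
im=cv2.imread("pics/w1.png")
cv2.imwrite("pics/w1a.png",cv2.resize(im[140:260,220:480],None,fx=3,fy=3,interpolation=cv2.INTER_CUBIC))
cv2.imwrite("pics/w1b.png",cv2.resize(im[110:300,50:260],None,fx=3,fy=3,interpolation=cv2.INTER_CUBIC))
E
```

```text
(no output)
```

View pics/w1a.png

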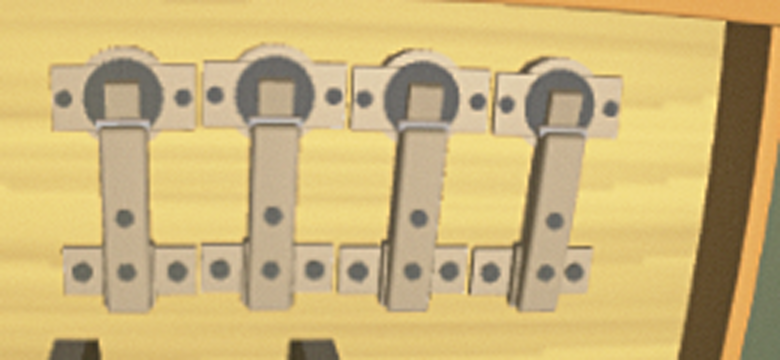

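View pics/w1b.png

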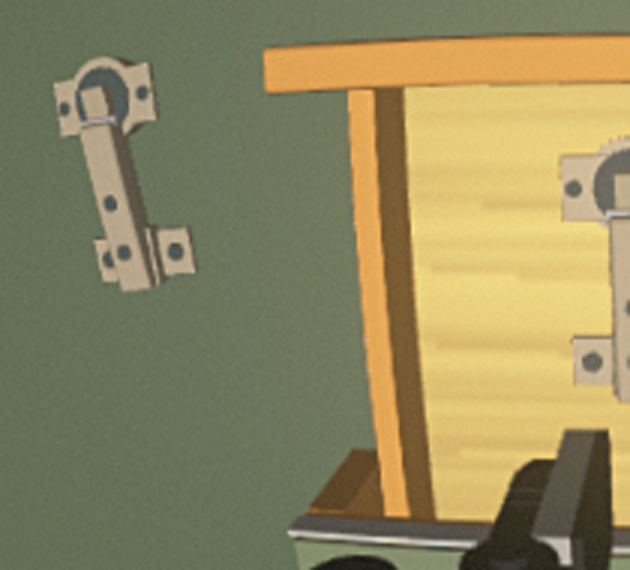

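```bash
python3 - <<'E'
from h import *
c=np.load("w1.npz")
def A(x,y,z): return wr2w(220+(x+.5)/3-.5,140+(y+.5)/3-.5,z,c,c["pos"],c["q"])
def B(x,y,z): return wr2w(50+(x+.5)/3-.5,110+(y+.5)/3-.5,z,c,c["pos"],c["q"])
def rep(n,P,F):
    print(n,"plate",P[:2].round(1),"cup",F[:2].round(1),"org",(P+(F-P)*31/70)[:2].round(1),"yaw",np.degrees(np.arctan2(P[1]-F[1],P[0]-F[0])).round(2))
for n,a,b,d,e in [(4,(82,272),(177,271),(64,98),(184,97)),(3,(220,270),(315,269),(216,96),(334,96)),(2,(358,271),(450,271),(364,99),(478,102)),(1,(490,272),(574,272),(506,105),(610,109))]:
    rep(n,(A(*a,18)+A(*b,18))/2,(A(*d,28.5)+A(*e,28.5))/2)
print("Lfoot front/back",A(724,30,14).round(1),A(690,330,14).round(1))
print("Rfoot",B(408,100,14).round(1),B(432,450,14).round(1), "front inner top L",B(404,90,56).round(1))
# loose: right flange hole pair
rep("loose",(B(175,251,4)+B(110,259,4))/2,(B(65,109,14.5)+B(142,93,14.5))/2)
print(B(175,251,4),B(110,259,4),B(65,109,14.5),B(142,93,14.5))
E
```

```text
4 plate [ 597.4 -113.8] cup [ 526.9 -113.1] org [ 566.2 -113.5] yaw -0.55
3 plate [597.2 -59.8] cup [526.9 -58.5] org [566.1 -59.2] yaw -1.08
2 plate [598.8  -5.2] cup [528.5  -4.3] org [567.7  -4.8] yaw -0.76
1 plate [600.5  49.2] cup [530.4  50.2] org [569.5  49.6] yaw -0.87
Lfoot front/back [499.3 129.7  14. ] [631.8 131.2  14. ]
Rfoot [ 493.3 -199.8   14. ] [ 638.1 -203.    14. ] front inner top L [ 486.7 -188.    56. ]
loose plate [ 553.2 -335.6] cup [ 483.4 -340.1] org [ 522.3 -337.6] yaw 3.68
[ 551.9328076  -317.35460437    4.        ] [ 554.50437034 -353.94047019    4.        ] [ 484.93442878 -361.4004778    14.5       ] [ 481.92775816 -318.87190747   14.5       ]
```

```bash
python3 d.py 566.2 -113.5 120 -0.75
```

```text
t 2.2 pos [539.3 -86.9 214.2] F [-0.07  0.27 -0.15] grip 0.351 j [-0.37  0.36  1.43  0.    1.35 -1.93]
toolyaw -0.63 toolx [-0.  0. -1.]
rot(rad) [ 0.0021 -0.0004 -0.0003] shift now-axes mm [ 94.2 -26.3  27.2] target-axes [ 94.2 -26.3  27.2]
```

```bash
python3 -m jog '[[[0.03,-0.013,0.0135,0.002,0,0],[0.03,-0.013,0.0137,0,0,0],[0.034,0,0,0,0,0],[0,0,0,0,0,0]]]'
python3 d.py 566.2 -113.5 40 -0.75
```

```text
time_s: 2.7
eef_pos: [565.3, -112.6, 118.6]
ee_rot: [0.706, 0.005, 0.709, -0.004]
force: [0.5, 0.1, 1.3]
grip_width: 0.357
t 2.7 pos [ 565.3 -112.6  118.6] F [0.49 0.08 1.26] grip 0.357 j [-0.4   0.51  1.46  0.    1.17 -1.96]
toolyaw -0.72 toolx [-0.004  0.002 -1.   ]
rot(rad) [ 0.0006 -0.0043 -0.0018] shift now-axes mm [78.6 -1.   1.3] target-axes [78.6 -0.9  0.9]
```

```bash
python3 -m jog '[[[0.03,0,0.001,0,0,0],[0.03,0,0,0,0,0],[0.018,0,0,0,0,0],[0.006,0,0,0,0,0],[0,0,0,0,0,0]]]'
python3 d.py 566.2 -113.5 26 -0.75
python3 - <<'E'
from h import *
s=ctrl.sense()
c=vision.capture("wrist")
cv2.imwrite("pics/w2.png",c["image"][:,:,::-1])
E
```

```text
time_s: 3.32
eef_pos: [568.1, -114.1, 37.1]
ee_rot: [0.707, 0.005, 0.707, -0.005]
force: [-0.0, -0.0, 0.3]
grip_width: 0.351
t 3.325 pos [ 568.1 -114.1   37.1] F [-0.01 -0.02  0.34] grip 0.351 j [-0.4   0.62  1.53 -0.    0.99 -1.96]
toolyaw -0.78 toolx [ 0.001 -0.    -1.   ]
rot(rad) [-0.0005  0.001   0.0004] shift now-axes mm [11.1  0.6 -1.9] target-axes [11.1  0.6 -1.9]
```

View pics/w2.png

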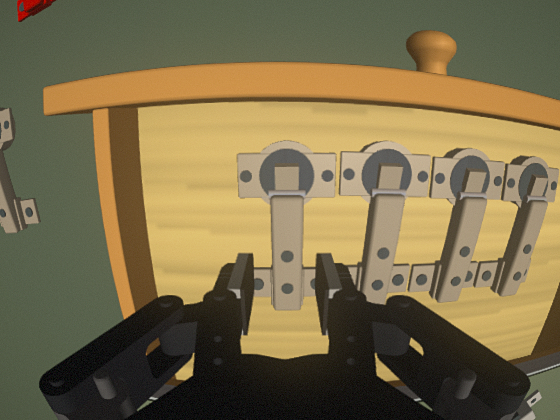

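```bash
python3 -m jog '[[[0.006,0,-0.001,0,0,0],[0.005,0,-0.001,0,0,0],[0,0.002,0,0,0,0],[0,0.002,0,0,0,0],[0,0.002,0,0,0,0],[0,0.002,0,0,0,0],[0,0.002,0,0,0,0],[0,0.002,0,0,0,0]]]'
python3 d.py 566.2 -53.5 26 -0.75
```

```text
time_s: 4.38
eef_pos: [565.8, -102.0, 25.2]
ee_rot: [0.707, 0.005, 0.707, -0.005]
force: [-0.4, 0.4, -0.2]
grip_width: 0.352
t 4.375 pos [ 565.8 -102.    25.2] F [-0.43  0.39 -0.2 ] grip 0.352 j [-0.38  0.63  1.55 -0.    0.96 -1.94]
toolyaw -0.79 toolx [ 0. -0. -1.]
rot(rad) [-0.0007  0.0001  0.    ] shift now-axes mm [-0.8 48.5 -0.3] target-axes [-0.8 48.5 -0.3]
```

```bash
python3 -m jog '[[[0,0.003,0,0,0,0],[0,0.004,0,0,0,0],[0,0.004,0,0,0,0],[0,0.004,0,0,0,0],[0,0.004,0,0,0,0],[0,0.004,0,0,0,0],[0,0.004,0,0,0,0],[0,0.004,0,0,0,0],[0,0.004,0,0,0,0],[0,0.003,0,0,0,0],[0,0.002,0,0,0,0],[0,0,0,0,0,0]]]'
python3 d.py 566.2 -47 26 -0.75
python3 - <<'E'
from h import *
for n in("wrist","top"):
  c=vision.capture(n)
  im=c["image"][:,:,::-1]
  if n=="top": im=cv2.resize(im[150:250,215:435],None,fx=3.6,fy=3.6,interpolation=cv2.INTER_CUBIC)
  cv2.imwrite(f"pics/{n}3.png",im)
E
```

```text
time_s: 5.88
eef_pos: [566.3, -62.0, 25.2]
ee_rot: [0.707, 0.005, 0.707, -0.005]
force: [-0.2, -0.1, 0.0]
grip_width: 0.353
t 5.875 pos [566.3 -62.   25.2] F [-0.17 -0.06  0.04] grip 0.353 j [-0.31  0.62  1.56 -0.    0.96 -1.87]
toolyaw -0.78 toolx [-0. -0. -1.]
rot(rad) [-0.0005 -0.0001  0.    ] shift now-axes mm [-0.8 15.  -0.3] target-axes [-0.8 15.  -0.3]
```

View pics/wrist3.png

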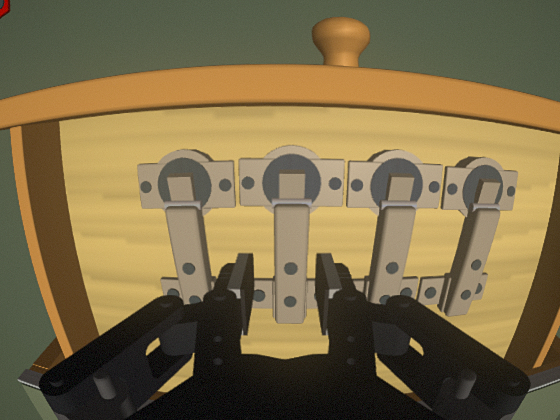

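View pics/top3.png

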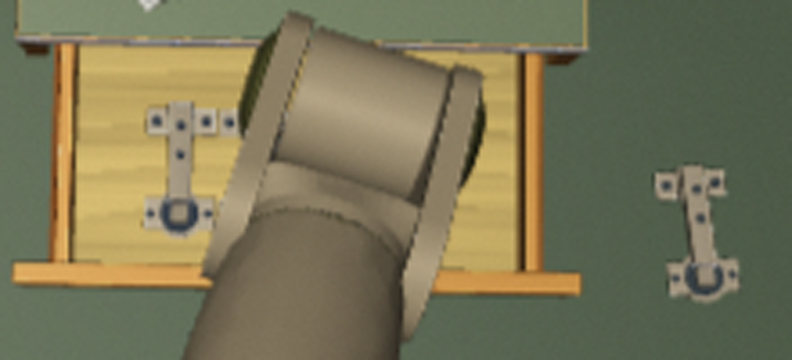

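```bash
python3 - <<'E'
from h import *
s=ctrl.sense();c=np.load("w1.npz")
def A(u,v,z): return wr2w(u,v,z,c,s["eef_pos"],s["ee_rot"])
for n,d,e in [(4,(146,187),(225,185)),(3,(248,183),(335,183)),(2,(358,184),(434,187)),(1,(452,189),(510,191))]:
    print(n,A(*d,28.5).round(1),A(*e,28.5).round(1),((A(*d,28.5)+A(*e,28.5))/2).round(1))
im=cv2.imread("pics/wrist3.png")
cv2.imwrite("pics/wrist3c.png",cv2.resize(im[140:360,120:400],None,fx=2.7,fy=2.7,interpolation=cv2.INTER_CUBIC))
# project fingertips: tool coords points
H=c["hand_eye"];Hi=np.linalg.inv(H);K=c["mtx"]
def proj(P):
    q=Hi@np.r_[P,1];q=q[:3];r=np.hypot(q[0],q[1]);th=np.arctan2(r,q[2]);return K[0,0]*th*q[0]/r+K[0,2],K[1,1]*th*q[1]/r+K[1,2]
for x in (8,3,-2,-7,-12):
  for z in(-11,11):
    print(x,z,np.round(proj([x,15,z])))
E
```

```text
4 [ 526.9 -135.6   28.5] [527.1 -92.3  28.5] [ 527.  -114.    28.5]
3 [526.3 -80.6  28.5] [526.8 -37.3  28.5] [526.6 -58.9  28.5]
2 [527.4 -25.4  28.5] [528.8  17.4  28.5] [528.1  -4.   28.5]
1 [529.8  29.   28.5] [530.5  71.8  28.5] [530.2  50.4  28.5]
8 -11 [313. 230.]
8 11 [312. 265.]
3 -11 [314. 233.]
3 11 [312. 269.]
-2 -11 [315. 236.]
-2 11 [313. 273.]
-7 -11 [315. 240.]
-7 11 [314. 278.]
-12 -11 [316. 244.]
-12 11 [315. 282.]
```

View pics/wrist3c.png

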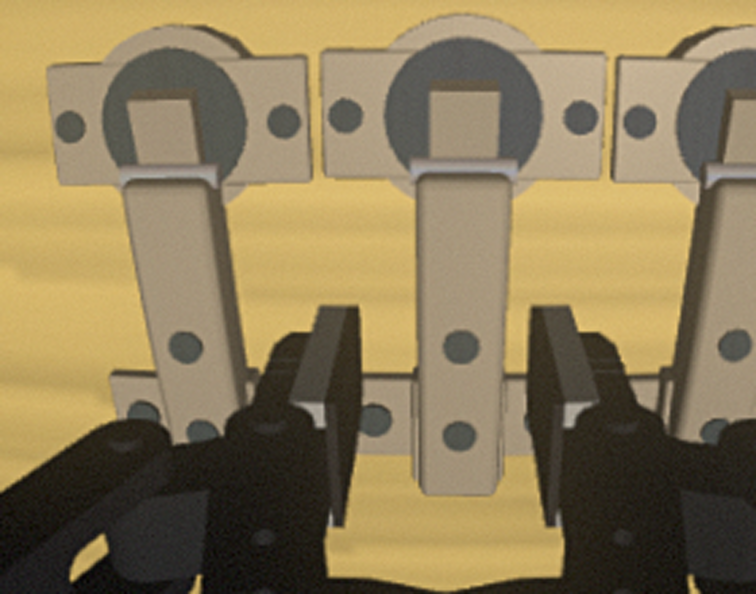

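The fingers straddle hinge3 now (arm at u≈291, pads at 250 and 318). The row hasn't moved, so the tips rode over hinge4 with no contact and stand higher than I assumed. I'll lift and check the tip geometry with the fingers shut.

```bash
python3 -m jog '[[[-0.03,0,0,0,0,0],[-0.03,0,0,0,0,0],[0,-0.026,0,0,0,0],[0,-0.026,0,0,0,0],[0,0,0,0,0,0],[0,0,0,0,0,0]]]' 255
python3 - <<'E'
from h import *
s=ctrl.sense();print(s["eef_pos"],s["grip_width"])
c=vision.capture("wrist")
im=c["image"][:,:,::-1]
cv2.imwrite("pics/w4.png",im)
c=vision.capture("scene")
cv2.imwrite("pics/s4.png",cv2.resize(c["image"][120:300,180:400,::-1],None,fx=3.5,fy=3.3,interpolation=cv2.INTER_CUBIC))
E
```

```text
time_s: 6.72
eef_pos: [565.5, -113.6, 85.1]
ee_rot: [0.707, 0.005, 0.707, -0.005]
force: [0.2, -0.6, -0.8]
grip_width: -0.0
[ 565.54565963 -113.6010939    85.10032084] -0.00023357756091141473
```

View pics/w4.png

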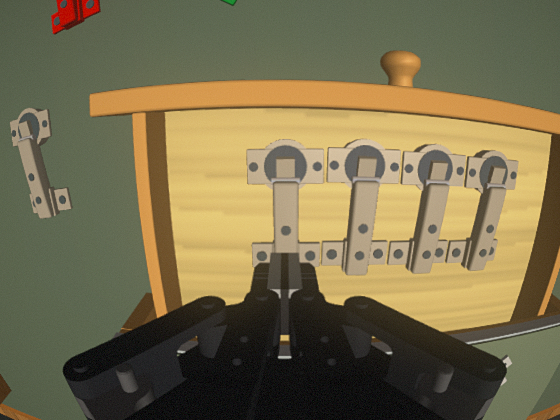

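View pics/s4.png

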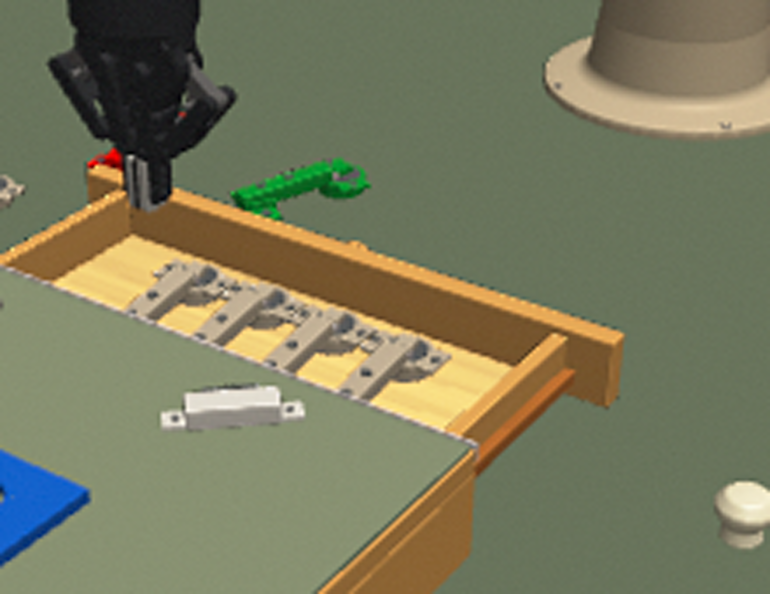

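```bash
python3 - <<'E'
from h import *
c=vision.capture("scene");R=c["R"];t=c["t"];K=c["mtx"]
for z in (34,60,77,85,95,105,115,125):
    q=K@(R@np.array([565.5,-113.6,z])+t);u=q[:2]/q[2];print(z,u.round(1),((u[0]-180)*3.5).round(),((u[1]-120)*3.3).round())
E
```

```text
34 [224.2 209.6] 155.0 296.0
60 [223.5 199.6] 152.0 263.0
77 [223.  192.9] 150.0 241.0
85 [222.8 189.7] 150.0 230.0
95 [222.5 185.7] 149.0 217.0
105 [222.2 181.6] 148.0 203.0
115 [221.9 177.5] 147.0 190.0
125 [221.6 173.4] 146.0 176.0
```

Two views agree that the fingertips stand about 24 mm behind the reported TCP, not 8 mm ahead of it: the scene view gives a tip height of ~105–109 with the TCP at 85, and the wrist view has the tips at v≈254. I'll use that offset and descend carefully over hinge4, watching the force.

```bash
python3 -m jog '[[[0.02,0,0.0005,0,0,0],[0.02,0,0,0,0,0],[0.02,0,0,0,0,0],[0.015,0,0,0,0,0],[0.004,0,0,0,0,0],[0.002,0,0,0,0,0],[0,0,0,0,0,0]]]' 165 40
python3 d.py 566.2 -113.5 -6 -0.75
python3 - <<'E'
from h import *
c=vision.capture("wrist")
cv2.imwrite("pics/w5.png",c["image"][:,:,::-1])
E
```

```text
time_s: 7.75
eef_pos: [566.4, -114.2, 4.7]
ee_rot: [0.707, 0.005, 0.707, -0.005]
force: [0.0, -0.4, 0.2]
grip_width: 0.353
t 7.75 pos [ 566.4 -114.2    4.7] F [ 0.   -0.36  0.21] grip 0.353 j [-0.4   0.67  1.55 -0.    0.93 -1.96]
toolyaw -0.79 toolx [ 0.001 -0.    -1.   ]
rot(rad) [-0.0007  0.0008  0.0003] shift now-axes mm [10.7  0.7 -0.2] target-axes [10.7  0.7 -0.2]
```

View pics/w5.png

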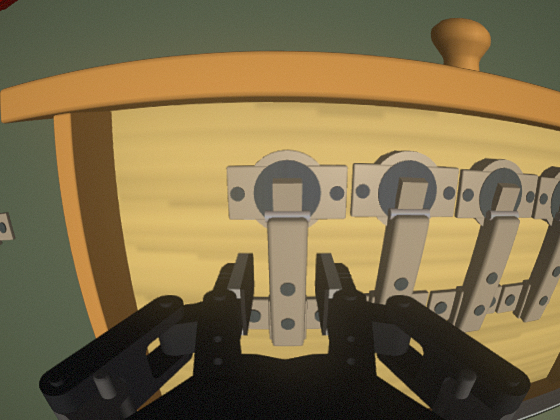

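```bash
python3 -m jog '[[[0.004,0,0,0,0,0],[0.003,0,0,0,0,0],[0.002,0,0,0,0,0],[0,0,0,0,0,0]]]'; python3 -m jog '[[[0,0.002,0,0,0,0],[0,0.002,0,0,0,0],[0,0.002,0,0,0,0],[0,0.002,0,0,0,0],[0,0.002,0,0,0,0],[0,0.002,0,0,0,0]]]'
python3 d.py 566.2 -47 -6 -0.75
python3 - <<'E'
from h import *
c=vision.capture("wrist")
cv2.imwrite("pics/w6.png",c["image"][:,:,::-1])
E
```

```text
time_s: 8.3
eef_pos: [566.9, -114.2, -3.6]
ee_rot: [0.708, 0.005, 0.706, -0.005]
force: [-1.1, 2.6, 10.2]
grip_width: 0.348
time_s: 9.05
eef_pos: [567.6, -103.6, -3.5]
ee_rot: [0.708, 0.004, 0.706, -0.006]
force: [-0.6, -5.5, 7.0]
grip_width: 0.355
t 9.05 pos [ 567.6 -103.6   -3.5] F [-0.64 -5.54  6.96] grip 0.355 j [-0.38  0.68  1.56 -0.    0.9  -1.94]
toolyaw -0.79 toolx [ 0.003 -0.003 -1.   ]
rot(rad) [-0.0007  0.0034  0.0028] shift now-axes mm [ 2.3 56.6 -2.1] target-axes [ 2.5 56.6 -2.1]
```

View pics/w6.png

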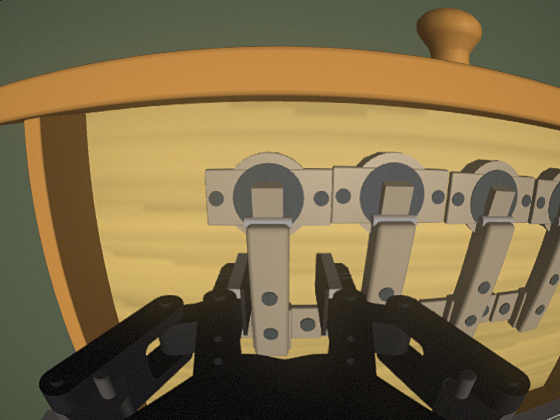

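Contact in z at about 7–10 N, so the tips are probably on the floor. Hinge4 is moving squarely and has nearly closed on hinge3 (flange edges at u≈331). I'll lift 3 mm and carry on pushing.

```bash
python3 -m jog '[[[-0.003,0,0,0,0,0],[0,0.001,0,0,0,0],[0,0.002,0,0,0,0],[0,0.002,0,0,0,0],[0,0.002,0,0,0,0]]]'
python3 d.py 566.2 -47 -6 -0.75
python3 - <<'E'
from h import *
c=vision.capture("wrist")
cv2.imwrite("pics/w7.png",c["image"][:,:,::-1])
E
```

```text
time_s: 9.72
eef_pos: [566.5, -95.1, -1.7]
ee_rot: [0.707, 0.005, 0.707, -0.005]
force: [-0.3, -4.0, 2.8]
grip_width: 0.351
t 9.725 pos [566.5 -95.1  -1.7] F [-0.28 -4.    2.81] grip 0.351 j [-0.37  0.67  1.56 -0.    0.91 -1.93]
toolyaw -0.79 toolx [ 0. -0. -1.]
rot(rad) [-0.0006  0.0003  0.0003] shift now-axes mm [ 4.3 48.1 -1. ] target-axes [ 4.3 48.1 -0.9]
```

View pics/w7.png

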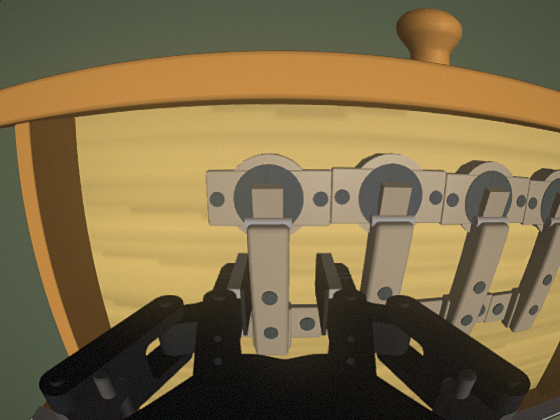

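```bash
python3 -m jog '[[[-0.001,0.002,0,0,0,0],[0,0.003,0,0,0,0],[0,0.003,0,0,0,0],[0,0.003,0,0,0,0],[0,0.003,0,0,0,0],[0,0.003,0,0,0,0],[0,0.003,0,0,0,0],[0,0.003,0,0,0,0],[0,0.003,0,0,0,0],[0,0.003,0,0,0,0],[0,0.003,0,0,0,0],[0,0.002,0,0,0,0]]]'
python3 d.py 566.2 -47 -6 -0.75
python3 - <<'E'
from h import *
c=vision.capture("wrist")
cv2.imwrite("pics/w8.png",c["image"][:,:,::-1])
c=vision.capture("scene")
cv2.imwrite("pics/s8.png",cv2.resize(c["image"][120:300,180:400,::-1],None,fx=3.5,fy=3.3,interpolation=cv2.INTER_CUBIC))
E
```

```text
time_s: 11.28
eef_pos: [566.9, -60.9, -0.8]
ee_rot: [0.707, 0.005, 0.707, -0.005]
force: [0.7, -1.6, -0.1]
grip_width: 0.352
t 11.275 pos [566.9 -60.9  -0.8] F [ 0.71 -1.63 -0.09] grip 0.352 j [-0.31  0.66  1.57 -0.    0.91 -1.87]
toolyaw -0.78 toolx [-0. -0. -1.]
rot(rad) [-0.0006 -0.      0.    ] shift now-axes mm [ 5.2 13.9 -0.8] target-axes [ 5.2 13.9 -0.8]
```

View pics/w8.png

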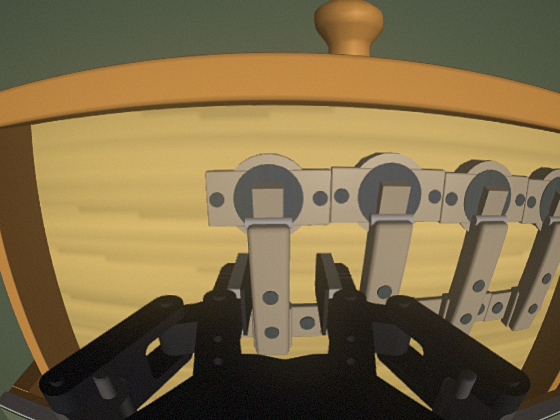

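View pics/s8.png

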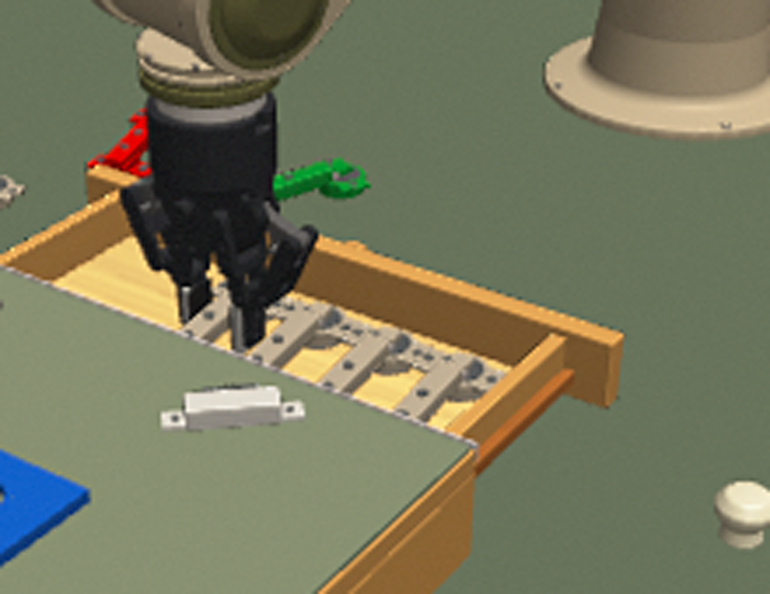

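The row moves as one block. About 14 mm is left to the left side.

```bash
python3 -m jog '[[[0,0.002,0,0,0,0],[0,0.002,0,0,0,0],[0,0.002,0,0,0,0],[0,0.002,0,0,0,0],[0,0.002,0,0,0,0],[0,0.002,0,0,0,0],[0,0.001,0,0,0,0]]]'
python3 -m jog '[[[0,0.001,0,0,0,0],[0,0.001,0,0,0,0]]]'
python3 -m jog '[[[0,0.001,0,0,0,0]]]'
```

```text
time_s: 12.25
eef_pos: [567.0, -48.0, -0.8]
ee_rot: [0.707, 0.005, 0.707, -0.005]
force: [-0.1, -2.6, 0.0]
grip_width: 0.354
time_s: 12.5
eef_pos: [567.2, -47.0, -0.6]
ee_rot: [0.707, 0.004, 0.707, -0.005]
force: [-1.0, -10.4, 1.2]
grip_width: 0.35
time_s: 12.62
eef_pos: [567.2, -46.9, -0.4]
ee_rot: [0.707, 0.004, 0.707, -0.006]
force: [-3.1, -14.0, 1.4]
grip_width: 0.357
```

The force rose to 14 N, so the row is against the left side. I'll back off and look.

```bash
python3 -m jog '[[[0,-0.002,0,0,0,0],[0,-0.003,0,0,0,0],[0,-0.003,0,0,0,0],[-0.02,0,0,0,0,0],[-0.05,0,0,0,0,0],[-0.06,0,0,0,0,0],[-0.06,0,0,0,0,0],[0,0,-0.03,0,0,0],[0,0,0,0,0,0]]]'
python3 - <<'E'
from h import *
s=ctrl.sense();print(s["eef_pos"],s["time_s"])
c=vision.capture("wrist");np.savez("w9.npz",pos=s["eef_pos"],q=s["ee_rot"],mtx=c["mtx"],hand_eye=c["hand_eye"])
cv2.imwrite("pics/w9.png",c["image"][:,:,::-1])
cv2.imwrite("pics/w9c.png",cv2.resize(c["image"][120:290,210:480,::-1],None,fx=2.9,fy=2.9,interpolation=cv2.INTER_CUBIC))
E
```

```text
time_s: 13.75
eef_pos: [536.1, -52.5, 189.8]
ee_rot: [0.707, 0.005, 0.707, -0.005]
force: [0.8, -1.7, -0.1]
grip_width: 0.355
[536.07062184 -52.460783   189.83857998] 13.75
```

View pics/w9c.png

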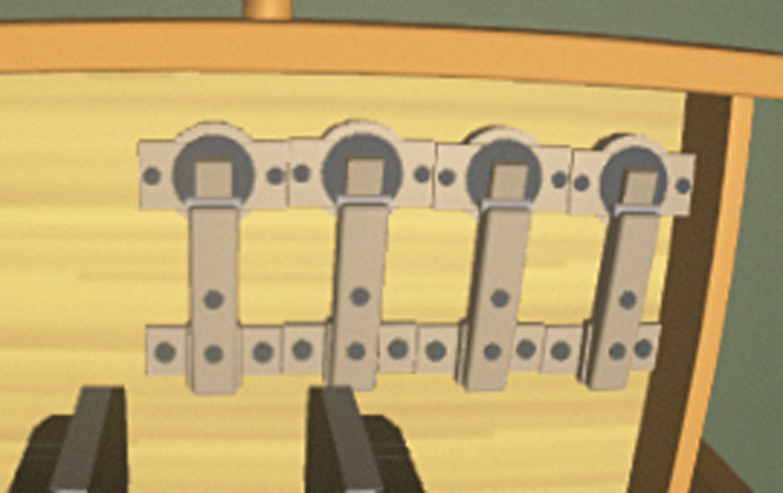

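View pics/w9.png

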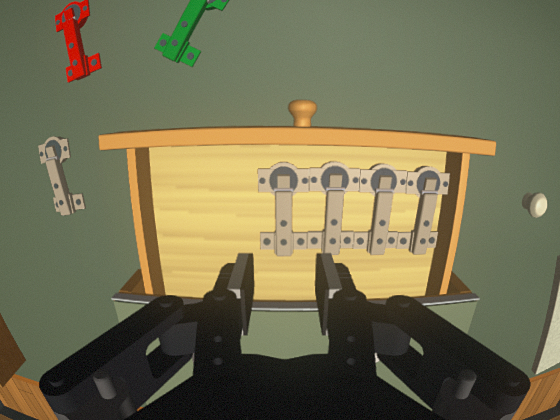

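The row is closed up and tidy. Flange and plate ends touch, and hinge1 is at the left side (crop u≈690). Now I'll measure it and work out the grasp.

```bash
python3 - <<'E'
from h import *
c=np.load("w9.npz")
def A(x,y,z): return wr2w(210+(x+.5)/2.9-.5,120+(y+.5)/2.9-.5,z,c,c["pos"],c["q"])
def rep(n,P,F):
    print(n,"plate",P[:2].round(1),"cup",F[:2].round(1),"org",(P+(F-P)*31/70)[:2].round(1),"yaw",np.degrees(np.arctan2(P[1]-F[1],P[0]-F[0])).round(2))
for n,a,b,d,e in [(4,(165,352),(263,351),(151,176),(275,176)),(3,(302,350),(398,349),(302,174),(423,174)),(2,(435,351),(526,349),(447,178),(560,179)),(1,(560,351),(643,349),(581,184),(683,186))]:
    rep(n,(A(*a,18)+A(*b,18))/2,(A(*d,28.5)+A(*e,28.5))/2)
E
python3 d.py 522 -336.5 150 4.0
```

```text
4 plate [598.4 -55. ] cup [528.4 -54.3] org [567.4 -54.7] yaw -0.53
3 plate [598.5  -2.7] cup [528.1  -1.6] org [567.3  -2.3] yaw -0.9
2 plate [600.2  49.5] cup [529.7  50.5] org [568.9  49.9] yaw -0.83
1 plate [602.  101.8] cup [531.7 102.5] org [570.9 102.1] yaw -0.55
t 13.8 pos [536.8 -52.6 189.4] F [-0.81 -0.42  0.72] grip 0.355 j [-0.32  0.36  1.49  0.    1.28 -1.87]
toolyaw -0.8 toolx [ 0.  0. -1.]
rot(rad) [-0.0838  0.0003 -0.0001] shift now-axes mm [  39.4 -284.1  -10.8] target-axes [  39.4 -282.2  -34.5]
```

```bash
python3 -m jog '[[[0,0,0,-0.084,0,0],[0,-0.05,-0.006,0,0,0],[0,-0.05,-0.006,0,0,0],[0,-0.05,-0.006,0,0,0],[0,-0.05,-0.006,0,0,0],[0.02,-0.05,-0.006,0,0,0],[0.02,-0.032,-0.0045,0,0,0],[0.03,0,0,0,0,0],[0,0,0,0,0,0]]]'
python3 - <<'E'
from h import *
s=ctrl.sense();print(s["eef_pos"],s["time_s"])
c=vision.capture("wrist");np.savez("w10.npz",pos=s["eef_pos"],q=s["ee_rot"],mtx=c["mtx"],hand_eye=c["hand_eye"])
cv2.imwrite("pics/w10c.png",cv2.resize(c["image"][120:320,160:420,::-1],None,fx=3,fy=3,interpolation=cv2.INTER_CUBIC))
E
```

```text
time_s: 14.92
eef_pos: [521.7, -335.9, 116.4]
ee_rot: [0.705, -0.023, 0.708, 0.026]
force: [0.1, 0.7, 0.3]
grip_width: 0.353
[ 521.65055559 -335.89700693  116.41797591] 14.925
```

View pics/w10c.png

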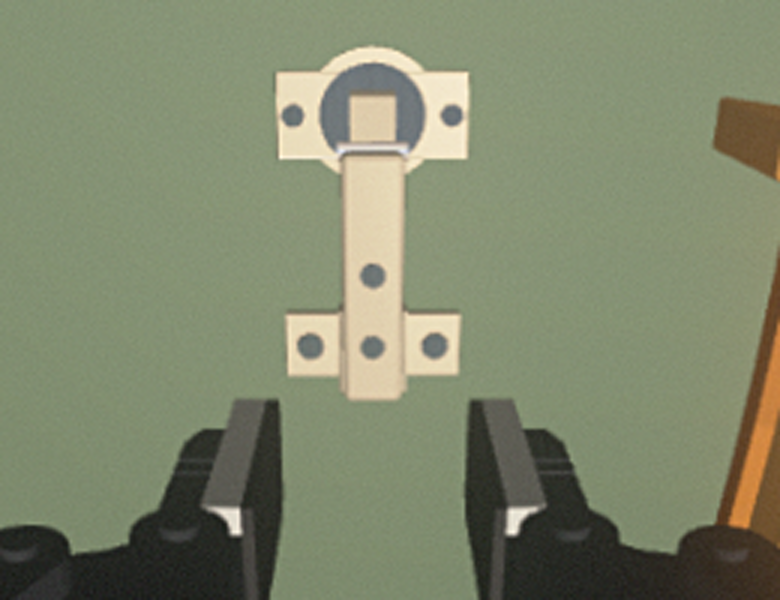

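```bash
python3 - <<'E'
from h import *
c=np.load("w10.npz")
def A(x,y,z): return wr2w(160+(x+.5)/3-.5,120+(y+.5)/3-.5,z,c,c["pos"],c["q"])
P=(A(310,346,4)+A(435,345,4))/2;F=(A(292,116,14.5)+A(452,116,14.5))/2
print(P,F,P+(F-P)*31/70,np.degrees(np.arctan2(P[1]-F[1],P[0]-F[0])))
E
python3 d.py 521.7 -336.5 10 4.0
```

```text
[ 553.3331711  -334.43106621    4.        ] [ 483.20605872 -339.52475627   14.5       ] [ 522.27687848 -336.68684324    8.65      ] 4.154389131653147
t 14.975 pos [ 522.4 -336.2  118.5] F [0.28 0.5  1.09] grip 0.353 j [-0.76  0.61  1.31  0.    1.23 -2.4 ]
toolyaw 4.03 toolx [-0.001  0.001 -1.   ]
rot(rad) [ 0.0005 -0.0012 -0.0015] shift now-axes mm [108.5  -0.4  -0.6] target-axes [108.5  -0.2  -0.8]
```

```bash
python3 -m jog '[[[0.04,0,0,0,0,0],[0.04,0,0,0,0,0],[0.028,0,0,0,0,0],[0.008,0,0,0,0,0],[0.004,0,0,0,0,0],[0,0,0,0,0,0]]]'
python3 -m jog '[[[0.004,0,0,0,0,0],[0.003,0,0,0,0,0],[0.002,0,0,0,0,0],[0,0,0,0,0,0]]]'
python3 - <<'E'
from h import *
c=vision.capture("scene")
cv2.imwrite("pics/s11.png",cv2.resize(c["image"][90:250,100:300,::-1],None,fx=4,fy=3.7,interpolation=cv2.INTER_CUBIC))
E
```

```text
time_s: 15.72
eef_pos: [523.0, -336.8, 0.4]
ee_rot: [0.707, -0.025, 0.706, 0.024]
force: [-0.5, -0.1, 0.2]
grip_width: 0.357
time_s: 16.23
eef_pos: [522.3, -336.4, -9.9]
ee_rot: [0.707, -0.025, 0.707, 0.025]
force: [1.1, 0.0, 0.8]
grip_width: 0.353
```

View pics/s11.png

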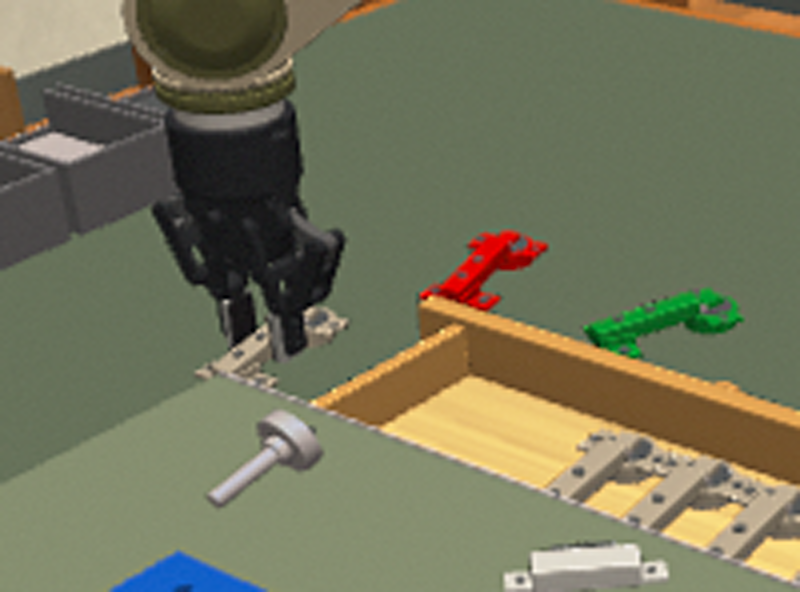

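```bash
python3 -m jog '[[[0.003,0,0,0,0,0],[0,0,0,0,0,0]]]'
python3 -m jog '[[[0,0,0,0,0,0],[0,0,0,0,0,0],[0,0,0,0,0,0],[0,0,0,0,0,0]]]' 255 50
python3 -m jog '[[[-0.01,0,0,0,0,0],[-0.01,0,0,0,0,0],[0,0,0,0,0,0]]]'
python3 - <<'E'
from h import *
c=vision.capture("wrist")
cv2.imwrite("pics/w12.png",c["image"][:,:,::-1])
E
```

```text
time_s: 16.52
eef_pos: [522.2, -336.3, -13.1]
ee_rot: [0.707, -0.025, 0.707, 0.025]
force: [0.1, 0.4, 0.5]
grip_width: 0.354
time_s: 17.02
eef_pos: [522.4, -336.5, -12.7]
ee_rot: [0.707, -0.025, 0.707, 0.025]
force: [0.2, 0.3, 1.2]
grip_width: 0.182
time_s: 17.4
eef_pos: [522.8, -336.8, 8.4]
ee_rot: [0.707, -0.025, 0.706, 0.024]
force: [-0.3, 0.1, -0.9]
grip_width: 0.184
```

View pics/w12.png

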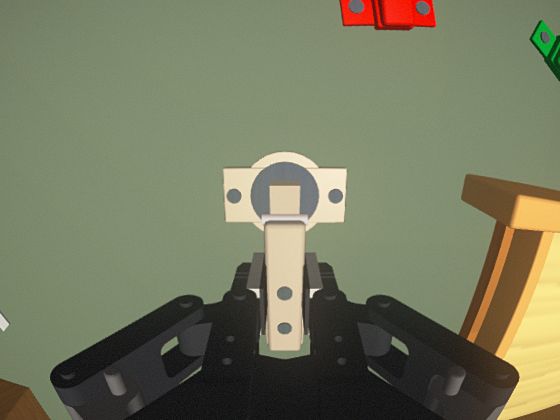

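```bash
python3 -m jog '[[[-0.03,0,0,0,0,0],[-0.04,0,0,0,0,0],[-0.03,0,0,0.042,0,0],[0,0,0,0.042,0,0],[0,0,0,0,0,0]]]'
python3 d.py 566.7 -110.7 100 -0.75
```

```text
time_s: 18.08
eef_pos: [522.2, -336.2, 106.9]
ee_rot: [0.707, 0.005, 0.707, -0.005]
force: [-0.3, -0.5, -1.2]
grip_width: 0.183
t 18.075 pos [ 522.2 -336.2  106.9] F [-0.34 -0.53 -1.17] grip 0.183 j [-0.76  0.62  1.32  0.    1.2  -2.32]
toolyaw -0.77 toolx [-0.  0. -1.]
rot(rad) [-0.0003 -0.0004 -0.0004] shift now-axes mm [  7.  226.1  41.5] target-axes [  6.9 226.1  41.6]
```

```bash
python3 -m jog '[[[0,0.03,0.0052,0,0,0],[0,0.04,0.0073,0,0,0],[0,0.04,0.0073,0,0,0],[0,0.04,0.0073,0,0,0],[0,0.04,0.0073,0,0,0],[0,0.026,0.005,0,0,0],[0,0.01,0.002,0,0,0],[0,0,0,0,0,0],[0,0,0,0,0,0]]]'
python3 d.py 566.7 -110.7 100 -0.75
python3 - <<'E'
from h import *
s=ctrl.sense()
c=vision.capture("wrist");np.savez("w13.npz",pos=s["eef_pos"],q=s["ee_rot"],mtx=c["mtx"],hand_eye=c["hand_eye"])
cv2.imwrite("pics/w13.png",c["image"][:,:,::-1])
E
```

```text
time_s: 19.2
eef_pos: [566.7, -112.0, 107.0]
ee_rot: [0.707, 0.005, 0.707, -0.005]
force: [-0.4, 0.6, -0.8]
grip_width: 0.179
t 19.2 pos [ 566.7 -112.   107. ] F [-0.36  0.6  -0.77] grip 0.179 j [-0.4   0.53  1.47 -0.    1.14 -1.95]
toolyaw -0.84 toolx [-0. -0. -1.]
rot(rad) [-0.0015 -0.0003  0.0001] shift now-axes mm [7.  1.3 0. ] target-axes [7.  1.3 0. ]
```

View pics/w13.png

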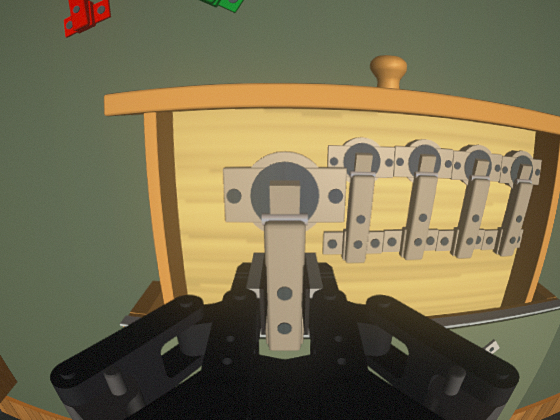

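```bash
python3 -m jog '[[[0.03,0.001,0,0,0,0],[0.03,0,0,0,0,0],[0.025,0,0,0,0,0],[0.01,0,0,0,0,0],[0.004,0,0,0,0,0],[0.003,0,0,0,0,0],[0,0,0,0,0,0]]]'
python3 d.py 566.7 -110.7 1.3 -0.75
python3 - <<'E'
from h import *
c=vision.capture("wrist")
cv2.imwrite("pics/w14.png",c["image"][:,:,::-1])
E
```

```text
time_s: 20.12
eef_pos: [567.1, -110.2, 5.7]
ee_rot: [0.707, 0.005, 0.707, -0.005]
force: [0.7, 0.3, -1.5]
grip_width: 0.187
t 20.125 pos [ 567.1 -110.2    5.7] F [ 0.7   0.34 -1.54] grip 0.187 j [-0.39  0.66  1.55 -0.    0.93 -1.95]
toolyaw -0.79 toolx [ 0.001 -0.    -1.   ]
rot(rad) [-0.0007  0.0007  0.0003] shift now-axes mm [ 4.4 -0.5 -0.4] target-axes [ 4.4 -0.5 -0.4]
```

View pics/w14.png

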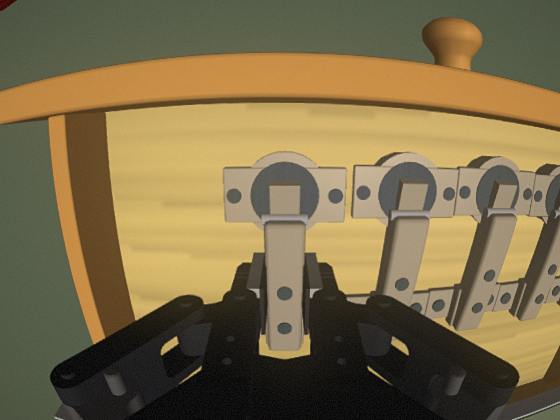

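The loose hinge is over its place, with a gap of ~3 mm to hinge4 (u 346 to 353). I'll lower it until it touches.

```bash
python3 -m jog '[[[0.002,0,0,0,0,0],[0.0015,0,0,0,0,0],[0,0,0,0,0,0]]]'; python3 -m jog '[[[0.001,0,0,0,0,0],[0,0,0,0,0,0]]]'
```

```text
time_s: 20.55
eef_pos: [566.8, -110.0, 1.6]
ee_rot: [0.707, 0.005, 0.707, -0.005]
force: [0.5, 0.8, -0.9]
grip_width: 0.183
time_s: 20.8
eef_pos: [567.1, -110.1, 1.3]
ee_rot: [0.707, 0.005, 0.707, -0.005]
force: [-2.5, 0.4, 6.1]
grip_width: 0.189
```

Touchdown at 6 N. I'll open the jaws, then nudge it to the left.

```bash
python3 -m jog '[[[0,0,0,0,0,0],[0,0,0,0,0,0],[0,0,0,0,0,0]]]' 165 40; python3 -m jog '[[[0,0.0015,0,0,0,0],[0,0.0015,0,0,0,0],[0,0.0015,0,0,0,0],[0,0.0015,0,0,0,0],[0,0.001,0,0,0,0],[0,0.001,0,0,0,0]]]'
python3 d.py 566.7 -99.5 1.3 -0.75
python3 - <<'E'
from h import *
c=vision.capture("wrist")
cv2.imwrite("pics/w15.png",c["image"][:,:,::-1])
E
```

```text
time_s: 21.18
eef_pos: [566.9, -110.0, 0.6]
ee_rot: [0.707, 0.005, 0.707, -0.005]
force: [-0.6, -0.6, 0.2]
grip_width: 0.354
time_s: 21.92
eef_pos: [567.0, -102.0, 0.7]
ee_rot: [0.707, 0.005, 0.707, -0.005]
force: [-0.8, -1.6, -0.3]
grip_width: 0.352
t 21.925 pos [ 567.  -102.     0.7] F [-0.81 -1.62 -0.29] grip 0.352 j [-0.38  0.67  1.55 -0.    0.92 -1.94]
toolyaw -0.79 toolx [ 0. -0. -1.]
rot(rad) [-0.0007  0.0001  0.0001] shift now-axes mm [-0.6  2.5 -0.3] target-axes [-0.6  2.5 -0.3]
```

View pics/w15.png

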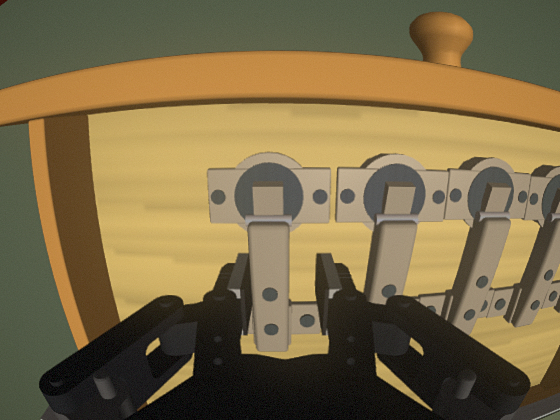

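The pad is pushing and ~2.5 mm is left (u 330 to 336).

```bash
python3 -m jog '[[[0,0.001,0,0,0,0],[0,0.001,0,0,0,0]]]'; python3 -m jog '[[[0,0.001,0,0,0,0]]]';python3 -m jog '[[[0,0.0005,0,0,0,0],[0,0,0,0,0,0]]]'
```

```text
time_s: 22.22
eef_pos: [567.0, -100.0, 0.7]
ee_rot: [0.707, 0.005, 0.707, -0.005]
force: [-0.4, -0.3, -0.4]
grip_width: 0.35
time_s: 22.35
eef_pos: [567.0, -99.3, 0.8]
ee_rot: [0.707, 0.005, 0.707, -0.005]
force: [-0.7, -4.6, 0.4]
grip_width: 0.35
time_s: 22.6
eef_pos: [567.1, -99.2, 0.8]
ee_rot: [0.707, 0.004, 0.707, -0.005]
force: [-0.7, -4.6, -0.3]
grip_width: 0.353
```

```bash
python3 -m jog '[[[0,0.001,0,0,0,0],[0,0.0005,0,0,0,0]]]'; python3 -m jog '[[[0,-0.003,0,0,0,0],[0,-0.003,0,0,0,0],[0,-0.002,0,0,0,0],[-0.02,0,0,0,0,0],[-0.05,0,0,0,0,0],[-0.06,0,0,0,0,0],[-0.05,0,0,0,0,0],[0,0.03,-0.03,0,0,0],[0,0,0,0,0,0]]]'
python3 - <<'E'
from h import *
s=ctrl.sense();print(s["eef_pos"],s["time_s"])
c=vision.capture("wrist");np.savez("w16.npz",pos=s["eef_pos"],q=s["ee_rot"],mtx=c["mtx"],hand_eye=c["hand_eye"])
cv2.imwrite("pics/w16c.png",cv2.resize(c["image"][120:290,210:480,::-1],None,fx=2.9,fy=2.9,interpolation=cv2.INTER_CUBIC))
E
```

```text
time_s: 22.85
eef_pos: [567.3, -98.9, 1.1]
ee_rot: [0.707, 0.004, 0.707, -0.006]
force: [-3.3, -11.9, 1.5]
grip_width: 0.354
time_s: 23.98
eef_pos: [536.2, -73.0, 181.3]
ee_rot: [0.707, 0.004, 0.707, -0.004]
force: [0.7, 0.1, 0.0]
grip_width: 0.358
[536.24859318 -73.02754734 181.27634059] 23.975
```

View pics/w16c.png

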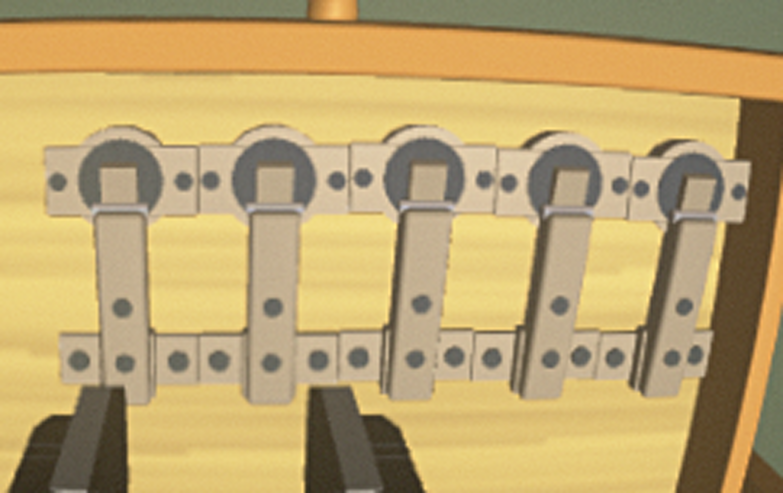

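The row is tidy: five hinges touching and parallel, cups to the front. Now I'll close the fingers and go to the front of the drawer knob.

```bash
python3 d.py 405 -33.5 181 -0.75; python3 - <<'E'
from h import *
c=vision.capture("top")
for u,v,z in((327,290,10),(355,260,10),(297,240,31)): print(ray2w(u,v,z,c).round(0))
cv2.imwrite("pics/t17.png",cv2.resize(c["image"][150:310,210:430,::-1],None,fx=3.6,fy=3.6,interpolation=cv2.INTER_CUBIC))
E
```

```text
t 24.025 pos [537.1 -74.  181. ] F [-0.58  0.67 -0.77] grip 0.356 j [-0.35  0.38  1.5   0.    1.27 -1.91]
toolyaw -0.74 toolx [ 0. -0. -1.]
rot(rad) [ 0.0002  0.0003 -0.    ] shift now-axes mm [  -0.    38.8 -132.6] target-axes [  -0.    38.8 -132.6]
[ 314. -114.   10.]
[ 393. -190.   10.]
[446. -35.  31.]
```

View pics/t17.png

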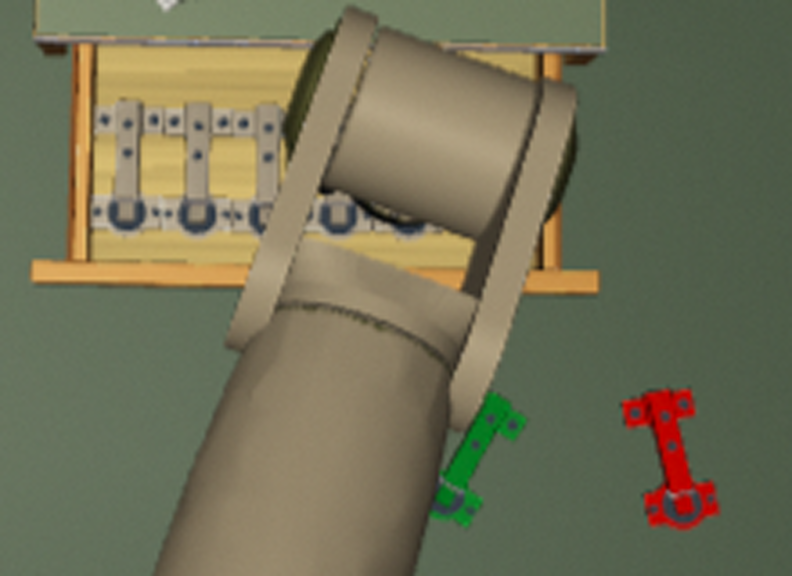

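```bash
python3 -m jog '[[[0,0.01,-0.035,0,0,0],[0,0.01,-0.035,0,0,0],[0,0.01,-0.035,0,0,0],[0,0.009,-0.03,0,0,0],[0,0,0,0,0,0],[0.05,0,0,0,0,0],[0.05,0,0,0,0,0],[0.04,0,0,0,0,0],[0,0,0,0,0,0]]]' 255
python3 d.py 405 -33.5 3 -0.75
python3 - <<'E'
from h import *
c=vision.capture("wrist");cv2.imwrite("pics/w18.png",c["image"][:,:,::-1])
c=vision.capture("scene");cv2.imwrite("pics/s18.png",cv2.resize(c["image"][100:260,180:400,::-1],None,fx=3.5,fy=3.5,interpolation=cv2.INTER_CUBIC))
E
```

```text
time_s: 25.2
eef_pos: [402.4, -33.8, 38.9]
ee_rot: [0.705, 0.006, 0.709, -0.004]
force: [0.3, 0.1, 0.8]
grip_width: -0.001
t 25.2 pos [402.4 -33.8  38.9] F [0.25 0.05 0.76] grip -0.001 j [-0.38  0.31  2.04  0.    0.79 -1.93]
toolyaw -0.83 toolx [-0.005  0.002 -1.   ]
rot(rad) [-0.0013 -0.0049 -0.0019] shift now-axes mm [35.9  0.3  2.8] target-axes [35.9  0.3  2.6]
```

View pics/w18.png

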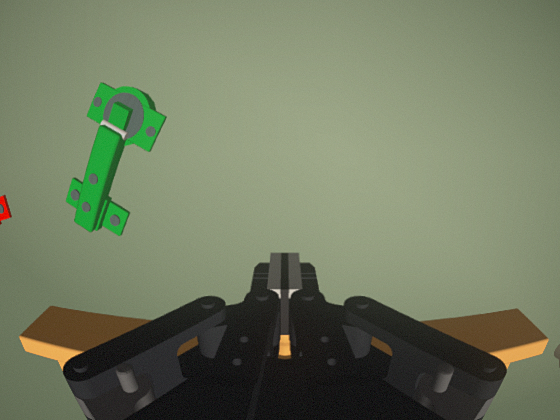

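View pics/s18.png

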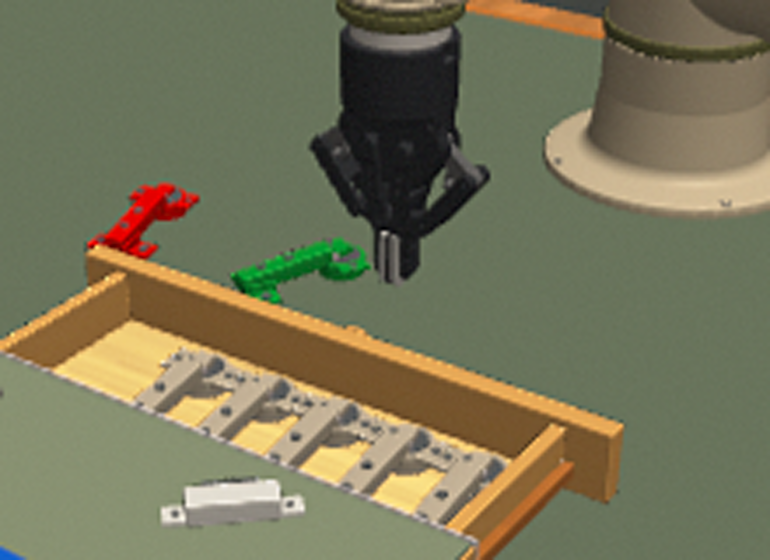

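The knob lies straight ahead (u≈285). I'll lower and approach it.

```bash
python3 -m jog '[[[0.02,0,0,0,0,0],[0.014,0,0,0,0,0],[0,0,0,0,0,0],[0,0,0.01,0,0,0],[0,0,0.01,0,0,0],[0,0,0.004,0,0,0],[0,0,0.003,0,0,0],[0,0,0.003,0,0,0]]]'
python3 -m jog '[[[0,0,0.002,0,0,0],[0,0,0.002,0,0,0],[0,0,0.002,0,0,0],[0,0,0.002,0,0,0]]]'
```

```text
time_s: 26.3
eef_pos: [433.0, -34.1, 6.7]
ee_rot: [0.707, 0.005, 0.707, -0.005]
force: [-0.9, -0.6, -0.1]
grip_width: -0.001
time_s: 26.8
eef_pos: [440.7, -34.3, 6.6]
ee_rot: [0.707, 0.005, 0.707, -0.005]
force: [-3.5, -1.3, 2.8]
grip_width: 0.0
```

```bash
python3 -m jog '[[[0,0,0.002,0,0,0],[0,0,0.002,0,0,0],[0,0,0.002,0,0,0],[0,0,0.002,0,0,0]]]'
```

```text
time_s: 27.3
eef_pos: [449.0, -34.4, 6.6]
ee_rot: [0.707, 0.005, 0.707, -0.005]
force: [-3.5, -1.7, -0.1]
grip_width: 0.003
```

```bash
python3 -m jog '[[[0,0,0.003,0,0,0],[0,0,0.004,0,0,0],[0,0,0.005,0,0,0],[0,0,0.005,0,0,0],[0,0,0.005,0,0,0],[0,0,0.005,0,0,0],[0,0,0.005,0,0,0],[0,0,0.005,0,0,0],[0,0,0.005,0,0,0],[0,0,0.004,0,0,0],[0,0,0.003,0,0,0],[0,0,0.002,0,0,0]]]'
python3 - <<'E'
from h import *
c=vision.capture("scene");cv2.imwrite("pics/s19.png",cv2.resize(c["image"][100:260,180:400,::-1],None,fx=3.5,fy=3.5,interpolation=cv2.INTER_CUBIC))
E
```

```text
time_s: 28.8
eef_pos: [500.1, -35.1, 6.7]
ee_rot: [0.707, 0.005, 0.707, -0.005]
force: [-3.5, -2.5, 0.8]
grip_width: -0.003
```

View pics/s19.png

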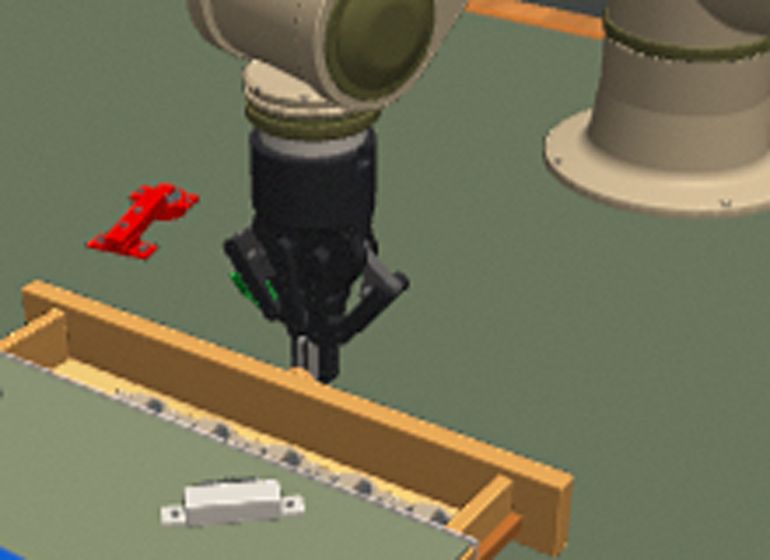

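The drawer is running straight and the row still holds. Continuing.

```bash
python3 -m jog '[[[0,0,0.003,0,0,0],[0,0,0.005,0,0,0],[0,0,0.005,0,0,0],[0,0,0.005,0,0,0],[0,0,0.005,0,0,0],[0,0,0.005,0,0,0],[0,0,0.005,0,0,0],[0,0,0.005,0,0,0],[0,0,0.005,0,0,0],[0,0,0.005,0,0,0],[0,0,0.005,0,0,0],[0,0,0.005,0,0,0]]]'
python3 -m jog '[[[0,0,0.005,0,0,0],[0,0,0.005,0,0,0],[0,0,0.004,0,0,0],[0,0,0.004,0,0,0],[0,0,0.003,0,0,0],[0,0,0.003,0,0,0],[0,0,0.003,0,0,0],[0,0,0.002,0,0,0]]]'
```

```text
time_s: 30.35
eef_pos: [558.2, -35.9, 6.7]
ee_rot: [0.707, 0.005, 0.707, -0.005]
force: [-3.2, -2.1, 1.4]
grip_width: 0.002
time_s: 31.35
eef_pos: [587.1, -36.3, 6.7]
ee_rot: [0.707, 0.005, 0.707, -0.005]
force: [-4.0, -2.9, 0.7]
grip_width: 0.004
```

```bash
python3 -m jog '[[[0,0,0.002,0,0,0],[0,0,0.002,0,0,0],[0,0,0.002,0,0,0],[0,0,0.0015,0,0,0],[0,0,0.0015,0,0,0]]]'
python3 -m jog '[[[0,0,0.001,0,0,0],[0,0,0.001,0,0,0]]]'
python3 - <<'E'
from h import *
c=vision.capture("scene");cv2.imwrite("pics/s20.png",cv2.resize(c["image"][140:300,180:400,::-1],None,fx=3.5,fy=3.5,interpolation=cv2.INTER_CUBIC))
E
```

```text
time_s: 31.98
eef_pos: [595.0, -36.4, 6.7]
ee_rot: [0.706, 0.005, 0.708, -0.005]
force: [-12.7, -2.8, 8.0]
grip_width: 0.002
time_s: 32.22
eef_pos: [594.9, -36.3, 6.7]
ee_rot: [0.704, 0.005, 0.71, -0.005]
force: [-23.9, -4.5, 15.8]
grip_width: -0.002
```

View pics/s20.png

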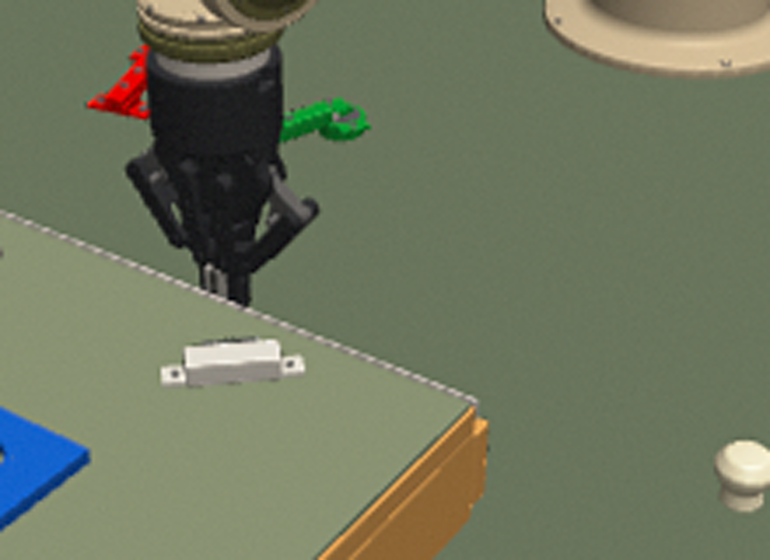

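It's stopped hard at 24 N. The expected shut position is TCP x≈592–594, so that fits. I'll back away and check.

```bash
python3 -m jog '[[[0,0,-0.004,0,0,0],[0,0,-0.02,0,0,0],[0,0,-0.04,0,0,0],[0,0,-0.04,0,0,0],[-0.05,0,-0.03,0,0,0],[-0.06,0,-0.04,0,0,0],[-0.06,0,-0.04,0,0,0],[-0.06,0,-0.03,0,0,0],[0,0,0,0,0,0]]]'
python3 - <<'E'
from h import *
s=ctrl.sense();print(s["eef_pos"],s["force"],s["time_s"])
c=vision.capture("wrist");cv2.imwrite("pics/w21.png",c["image"][:,:,::-1])
c=vision.capture("scene");cv2.imwrite("pics/s21.png",c["image"][:,:,::-1])
c=vision.capture("top");im=c["image"][:,:,::-1];cv2.imwrite("pics/t21.png",cv2.resize(im[55:255,160:440],None,fx=2.8,fy=2.8,interpolation=cv2.INTER_CUBIC))
E
```

```text
time_s: 33.4
eef_pos: [367.6, -33.6, 220.5]
ee_rot: [0.711, 0.004, 0.704, -0.006]
force: [0.5, -0.7, -0.6]
grip_width: 0.001
[367.64123687 -33.5648526  220.50430204] [ 0.47115261 -0.72509937 -0.55178272] 33.4
```

View pics/w21.png

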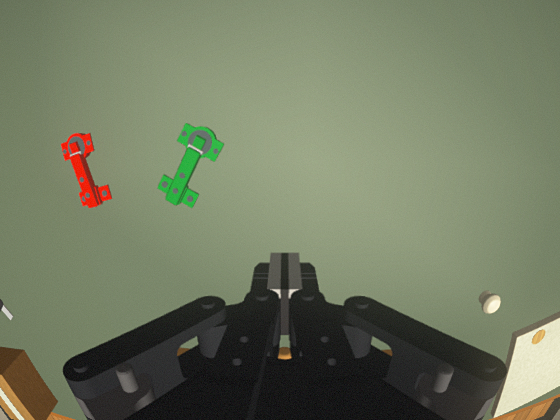

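View pics/s21.png

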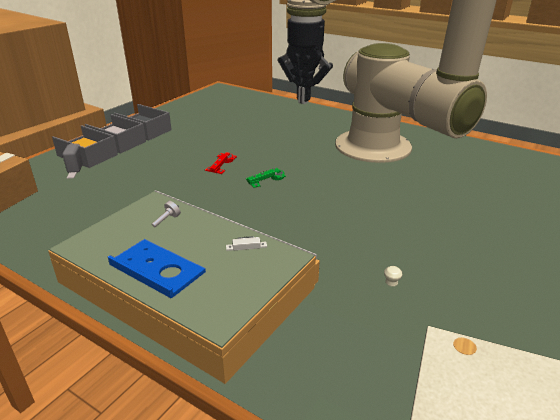

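View pics/t21.png

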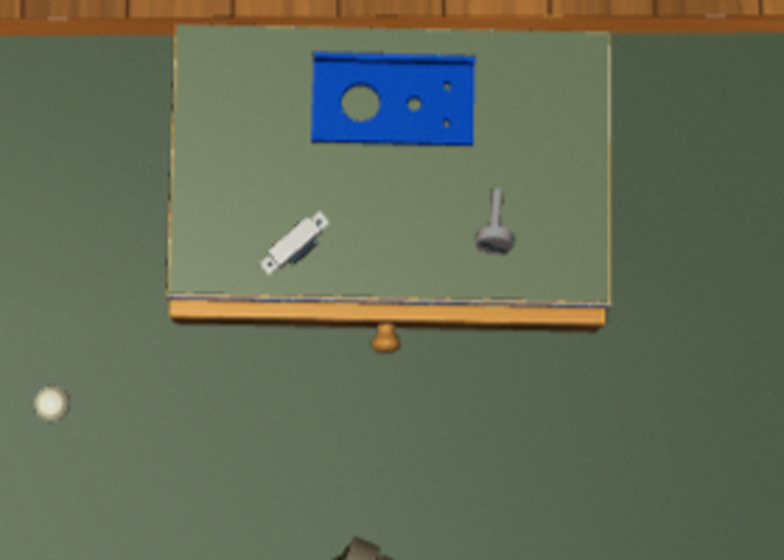

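```bash
python3 - <<'E'
from h import *
c=vision.capture("top")
def p(x,y,z): return ray2w(160+(x+.5)/2.8-.5,55+(y+.5)/2.8-.5,z,c).round(1)
print("station front",p(168,298,78),p(609,305,78),"drawer front top outer",p(170,316,56),p(606,323,56),"knob",p(386,351,31))
a=cv2.imread("pics/top0.png")[:,:,::-1].astype(int);d=np.abs(a-c["image"]).sum(2)
for n,(u0,v0,u1,v1) in dict(catch=(250,128,280,155),bit=(325,118,348,148),porc=(168,190,188,208),station=(220,65,378,158)).items(): print(n,d[v0:v1,u0:u1].max(),d[v0:v1,u0:u1].mean().round(1))
E
```

```text
station front [648.8 165.4  78. ] [ 641.4 -240.2   78. ] drawer front top outer [635.6 166.   56. ] [ 628.1 -241.7   56. ] knob [605.5 -37.2  31. ]
catch 22 11.2
bit 25 9.9
porc 21 10.6
station 25 9.8
```

The drawer front's outer face is about 13–16 mm ahead of the station front, which is just the front's own thickness. The catch, bit and porcelain knob are unchanged from the first picture. Handing in.

```bash
python3 -c "
from rig import workorder,ctrl
print(workorder.finish_job(),ctrl.sense()['time_s'])"
```

```text
the job is handed in; nothing more can be done
the job is handed in; nothing more can be done
```

I did the whole job in the order asked, and the last checks were good. It took about 33.5 s of the 72 s allowed, and no verdict was reported.

- **Row:** I slid the four hinges as one block until they met the drawer's left side, where the force rose to about 14 N. The picture then showed them touching and parallel.
- **Loose hinge:** I laid it at the right-hand end, cup to the front, and nudged it up against the row (about 12 N). The picture before closing showed five hinges touching and square.
- **Drawer:** I pushed it by the knob to a firm stop (24 N). The drawer front measured 13 mm ahead of the station, which matches its 16 mm thickness within the camera error.
- **Left alone:** The catch, bit and porcelain knob show no change from the first picture. The red and green look-alikes were not touched.

**What disagreed:**
- **Fingertip position:** The fingertips stand about 18–24 mm behind the reported TCP, not 8 mm ahead as the description says. My first push therefore passed over hinge4 without moving anything, and I corrected for it. One descent then pressed on something in the drawer, probably the floor, at about 10 N.
- **Not seen:** The row cannot be seen with the drawer shut. I last saw it, still tidy, about 60 mm into the closing.

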